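# Unpack the toppled spirit dispensers and close the crate again

### The job

Some glass spirit dispensers have toppled over in their wooden crate and their bottoms are stuck in its corners, under the corner blocks. Turn the two brass tabs aside, lift out the plywood cover and lay it flat on the bench, work every dispenser out of its corner and stand it upright on the black rubber mat. When all of them stand there, fit the cover back down on its corner blocks in the crate and turn both tabs back over it.

Things in the scene. Friction and masses are not known exactly. Their poses are not given: they have to be found in the camera images.
- crate: open light wooden crate on the right of the bench, fixed, outside 294 (x) x 264 (y) x 87 mm high, walls 12 mm. Origin: centre of its underside, z up, x away from the robot; floor top 8 mm above it. In each inner corner a block 43 x 43 mm, 70 to 78 mm above the origin, carries the cover and overhangs a dispenser's bottom: draw that 40 mm towards the crate's middle before lifting
- cover: plywood, 262 (x) x 232 (y) x 8 mm, 0.25 kg; drops in between the walls with 4 mm play a side. Origin: centre of its underside, 78 mm above the crate's when seated. Steel bar pull in its middle: 14 mm wide (x), 100 long (y), 30 to 42 mm above the origin, on two posts. The bench between crate and mat, about 290 mm wide, is free for it, its long side pointing away from the robot
- tab_left (a joint): brass turn button on the rim of the crate's left (+y) wall. 0 rad: points square inwards over the cover; positive anticlockwise from above; turns both ways to 1.8. Beyond 1.5 either way it lies along the rim, clear of the cover. Stays where it is left (light friction)
- tab_right (a joint): the same button on the right (-y) wall; same meaning of its values
- tab_left_pivot (a point): pivot screw of the left tab (upright axis, middle of that wall's rim), 6 mm above the rim
- tab_right_pivot (a point): pivot screw of the right tab, 6 mm above the rim
- tab_left_stud (a point): thumb stud of the left tab: upright, round, 10 mm thick, 18 mm high above the tab, 38 mm from the pivot; this point is at its middle, 10 mm above the tab's top face
- tab_right_stud (a point): thumb stud of the right tab, the same
- mat: flat black rubber mat, 260 (x) x 150 (y) x 4 mm, lying fixed on the bench on the left. Origin: centre of its underside. Room for three dispensers in a row along its x. Left of its near end stands a bench vice 0.22 m high (x under 0.40, y over 0.40)
- bottle_a: square glass dispenser, 0.13 to 0.22 kg, 100 mm tall. Origin: centre of its underside; z axis: from the bottom out through the head. Body 58 mm square at its widest (34 mm up), foot 46 mm; shoulders 46 to 60 mm up; round metal head 28 mm across from 60 to 78 mm up, tapering to 16 mm at 96. Centre of mass 32 mm up. Lying, its centre line is 28 mm above its support. Starts in the far left corner; may be absent
- bottle_b: same dispenser as bottle_a, same frame; starts lying with its bottom wedged in the crate's far right corner under the corner block, head pointing to the crate's middle; may be absent
- bottle_c: same dispenser as bottle_a, same frame; starts lying with its bottom wedged in the crate's near left corner under the corner block, head pointing to the crate's middle; may be absent
- bottle_d: same dispenser as bottle_a, same frame; starts lying with its bottom wedged in the crate's near right corner under the corner block, head pointing to the crate's middle; may be absent
- bench_lamp: bench lamp, fixed; origin at bench height. Its head hangs 0.31 to 0.40 m above the bench over the back middle: from world x = 0.61 (nearest at y = -0.13) to 0.88, y from -0.23 to 0.11; pass in front of it
- solder_dish: small brass dish, 64 mm across, 14 mm high, in the middle of the bench, far from the robot; leave alone
- ring_clamp: small grey metal clamp, 52 mm high, beside the dish; leave alone
- wax_block: blue wax block, 33 x 30 x 26 mm, far right of the mat; leave alone

How it is judged:
On the way, in this order (a step that is already met when the one before it is completed fails the run):
1. both tabs are turned aside ((value of joint tab_left above 1.3 rad or value of joint tab_left below -1.3 rad) and (value of joint tab_right above 1.3 rad or value of joint tab_right below -1.3 rad)), for 0.1 s.
2. the cover lies flat on the bench, clear of the crate (height (world z) of cover below 0.012 m and angle between cover's own z axis and vertical below 0.06 rad and horizontal distance between cover and crate above 0.2 m), for 0.2 s.
3. every dispenser stands upright on the mat, let go (angle between each of bottle_a, bottle_b, bottle_c, bottle_d's own z axis and vertical below 0.08 rad and x of bottle_a in the frame of mat between -0.108 and 0.108 m and y of bottle_a in the frame of mat between -0.052 and 0.052 m and z of each of bottle_a, bottle_b, bottle_c, bottle_d in the frame of mat below 0.01 m and x of bottle_b in the frame of mat between -0.108 and 0.108 m and y of bottle_b in the frame of mat between -0.052 and 0.052 m and x of bottle_c in the frame of mat between -0.108 and 0.108 m and y of bottle_c in the frame of mat between -0.052 and 0.052 m and x of bottle_d in the frame of mat between -0.108 and 0.108 m and y of bottle_d in the frame of mat between -0.052 and 0.052 m and contact force between the fingers and bottle_a below 0.1 N and contact force between the fingers and bottle_b below 0.1 N and contact force between the fingers and bottle_c below 0.1 N and contact force between the fingers and bottle_d below 0.1 N), for 0.2 s.
4. the cover is down on its corner blocks again (z of cover in the frame of crate between 0.074 and 0.081 m and angle between the z axis of cover and the z axis of crate, either way round below 0.03 rad and horizontal distance between cover and crate below 0.012 m), for 0.2 s.
At the end, for the whole second after the job is handed in: Every dispenser that was in the crate stands upright (within 0.08 rad) and at rest with its foot wholly on the mat; the cover lies down on the four corner blocks in the crate (within 3 mm in height, level); both tabs reach in over the cover (within 0.7 rad of square) (all of step 4 and angle between each of bottle_a, bottle_b, bottle_c, bottle_d's own z axis and vertical below 0.08 rad and x of bottle_a in the frame of mat between -0.108 and 0.108 m and y of bottle_a in the frame of mat between -0.052 and 0.052 m and z of each of bottle_a, bottle_b, bottle_c, bottle_d in the frame of mat below 0.01 m and x of bottle_b in the frame of mat between -0.108 and 0.108 m and y of bottle_b in the frame of mat between -0.052 and 0.052 m and x of bottle_c in the frame of mat between -0.108 and 0.108 m and y of bottle_c in the frame of mat between -0.052 and 0.052 m and x of bottle_d in the frame of mat between -0.108 and 0.108 m and y of bottle_d in the frame of mat between -0.052 and 0.052 m and linear speed of each of bottle_a, bottle_b, bottle_c, bottle_d below 0.02 m/s and value of joint tab_left between -0.7 and 0.7 rad and value of joint tab_right between -0.7 and 0.7 rad); the robot touches nothing.
It fails at once if the brass dish is pushed more than 3 cm (distance of solder_dish from where it was at the start of the episode above 0.03 m).
It fails at once if the metal clamp is pushed more than 3 cm (distance of ring_clamp from where it was at the start of the episode above 0.03 m).
It fails at once if the wax block is pushed more than 3 cm (distance of wax_block from where it was at the start of the episode above 0.03 m).
Of bottle_a, bottle_b, bottle_c, bottle_d only 2 to 3 are there at a start; the rules pass over those that are not, and their reading is None.
At some moment in a run one of bottle_a, bottle_b, bottle_c, bottle_d, cover may be knocked a few centimetres aside while the robot is not near it.
It also fails if it takes over 210 s, if anything falls off the work surface, if the arm or the gripper's body presses on something with over 40 N, if the wrist force passes 120 N, or if a joint passes its speed limit or range.

### The arm

A 6-joint arm with a two-finger parallel gripper is mounted at the origin on a cart in front of the work surface, level with it; the furniture and walls round the work are solid. World frame = base frame: x ahead of the robot, y to its left, z up, the work surface at z = 0. Lengths are in m, angles in rad, forces in N, time in s.
With the tool pointing down it reaches from about 0.425 to 0.95 m from the base axis. Payload 3.5 kg.
Tool frame: the origin (TCP) lies midway between the tips of the shut fingers; the grasp point (between the pads) lies ctrl.hold_point_z behind it (ctrl.hold_point_z is the distance from the TCP to the grasp point, in m); z points along the fingers, x is the direction in which the jaws open and shut, and the axes are right-handed (so a half turn about z gives the same grasp; the last joint's range is limited). The gripper opens to 85 mm and grips with 20 to 120 N. Pads are 22 mm wide; open, the fingers measure 114 mm over their backs; the gripper's body (76 mm by 85 mm) begins 54 mm behind the grasp point. The pads swing forward as they close: fully open they stand 13 mm farther back than shut.
Start: joints at [1.101, 0.286, 1.577, -0, 1.279, -0.15], TCP at [0.212, 0.641, 0.231] pointing down, gripper open.
Joint ranges: [-2.77, 2.77], [-0.9, 2.22], [0.21, 2.48], [-1.53, 4.67], [0.24, 2.81], [-2.84, 2.84]. Speed limits (rad/s): [2.79, 2.79, 3.14, 3.14, 3.14, 3.14].

### API

Orientations are given as a unit quaternion [x, y, z, w].
In Python, from plant import ctrl gives the robot as it stands.
- The arm moves only by the tool step_arm, never from a script. Its arguments are lists of equal length, an entry for each row: "gripper": the gripper's target within -1 to 1 (shut at 1, half-way at 0, fully open at -1); "linear": the shift along the tool's x, y, z in m, a list of three; "delta_rot": the turn, a rotation vector about the tool's x, y, z in degrees, a list of three. A call has 1 to 20 rows; each row is the pose to reach, as a shift and turn from the pose commanded when the call began, along the tool's axes at that moment; what a row does not reach only later rows make up. A row lasts 1/8 s, in which the tool goes at most 62.5 mm and 10.7 degrees, less where a joint would pass 70% of its speed; a pose out of reach is approached as far as the arm can. A call with a gripper value outside its range is refused whole. The fingers move at their own pace and stop on an object; "grip_force" is the grip in N (left out, the last holds). Time passes only in rows, so rows that repeat a pose let the fingers close. It gives the time, the measured TCP pose, the force and the opening at its end, in the units of the state.
- ctrl.get_state(): the state, without advancing time (a new reading comes with each control period).
- ctrl.read_camera(name): name is "scene" or "top" or "wrist"; returns a dict with "frame" (384x512x3 uint8, red, green, blue), "fx", "fy", "cx", "cy" (pixels), "view" (4x4, takes a point from world to camera coordinates). Camera axes: x right, y down, z forward; pixel columns grow to the right and rows downward; lengths in m; the calibration is good to about 2 mm. A picture is of the moment at which its call begins. There is no depth.
- ctrl.sign_off(): hands the job in, once; it reports no verdict.
The state is a dict: "time": time; "qpos": joint angles; "dq": joint speeds; "joint_efforts": joint torques, N m; "eef_pos": TCP position; "tcp_rot": TCP orientation; "contact_force": force on the tool from outside, world axes, zero at the start; "wrist_torque": the same for the moment, N m; "opening": opening from 0.0 (shut) to 1.0 (fully open).
Only numpy, scipy, OpenCV 4.12 (cv2) and the standard library are available. Lean on these libraries where they do the work, as an engineer would, in place of code of your own. Each camera call takes 0.05 s, during which the arm holds its last target. There are 200 camera calls.

## Working session

There is one attempt and no reset: what is moved stays moved. The work goes in short steps, Python scripts to look and compute and a tool call to move; the robot and the scene stay as the last step left them, time stands still between calls to the robot, and variables do not carry over. Pictures are saved under pics/ and viewed, on a budget of 14 in all, crops included, one or two more only if the job needs it, and the job is handed in when it is done.

Besides the shell and the picture viewer there is one more tool, called after "Emit:" as name(argument=value, ...) on one line, values as JSON. step_arm: Moves the arm, as the interface text tells. Its arguments: {"type":"object","properties":{"gripper":{"type":"array"},"linear":{"type":"array"},"delta_rot":{"type":"array"},"grip_force":{"type":"number"}},"required":["gripper","linear","delta_rot"]}

```bash
ls; mkdir -p pics; cat > h.py <<'E'
import numpy as np, cv2
from scipy.spatial.transform import Rotation as R
from plant import ctrl
def cam(name, save=None):
    c=ctrl.read_camera(name)
    if save: cv2.imwrite('pics/'+save, c['frame'][:,:,::-1])
    return c
def ray(c,u,v,z):
    V=np.array(c['view']); Rm=V[:3,:3]; o=-Rm.T@V[:3,3]
    d=Rm.T@np.array([(u-c['cx'])/c['fx'],(v-c['cy'])/c['fy'],1])
    return o+d*(z-o[2])/d[2]
def proj(c,p):
    V=np.array(c['view']); q=V[:3,:3]@np.array(p)+V[:3,3]
    return np.array([c['fx']*q[0]/q[2]+c['cx'],c['fy']*q[1]/q[2]+c['cy']])
def st():
    s=ctrl.get_state(); return np.array(s['eef_pos']),R.from_quat(s['tcp_rot']),s
E
python3 - <<'E'
from h import *
a=cam('top','top1.png'); b=cam('scene','scene1.png')
import pickle; pickle.dump((a,b),open('c1.pkl','wb'))
p,r,s=st(); print(p,r.as_matrix().round(3),s['time'],ctrl.hold_point_z,s['opening'])
for c in (a,b): print(c['fx'],c['cx'],c['cy'],np.array(c['view']).round(3))
E
```

```text
pics
[0.21190662 0.64027116 0.23007045] [[ 0.314  0.949 -0.001]
 [ 0.949 -0.314 -0.002]
 [-0.002 -0.    -1.   ]] 0.1 0.0187 1.001806050435577
398.4204834496263 254.59806705163925 194.63035161931214 [[ 0.006 -1.    -0.003 -0.088]
 [-0.987 -0.006 -0.16   0.568]
 [ 0.16   0.004 -0.987  1.118]
 [ 0.     0.     0.     1.   ]]
478.7898572928393 249.3542484681509 191.97854493097415 [[ 0.834 -0.552  0.021 -0.545]
 [-0.35  -0.557 -0.753  0.223]
 [ 0.427  0.62  -0.658  1.069]
 [ 0.     0.     0.     1.   ]]
```

View pics/top1.png

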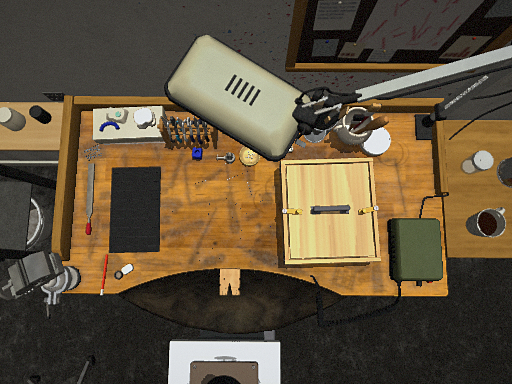

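View pics/scene1.png

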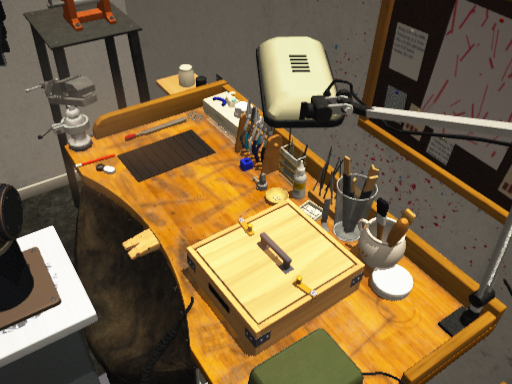

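```bash
python3 - <<'E'
from h import *
import pickle
a,b=pickle.load(open('c1.pkl','rb'))
f=a['frame'][145:275,265:395,::-1]; f=cv2.resize(f,(590,590),interpolation=cv2.INTER_CUBIC)
g=b['frame'][205:310,180:370,::-1]; 
cv2.imwrite('pics/z1.png',f)
for n,px,z in (('crate',[(281,159),(376,159),(380,262),(284,264)],.087),('mat',[(113,167),(160,167),(160,251),(109,251)],.004),('wax',[(197,154)],.02),('ring',[(227,157)],.03),('dish',[(250,156)],.014)):
    for q in px: print(n,ray(a,*q,z).round(3))
E
```

```text
crate [ 0.665 -0.159  0.087]
crate [ 0.667 -0.431  0.087]
crate [ 0.377 -0.429  0.087]
crate [ 0.37  -0.166  0.087]
mat [0.658 0.35  0.004]
mat [0.659 0.206 0.004]
mat [0.404 0.195 0.004]
mat [0.404 0.346 0.004]
wax [0.697 0.091 0.02 ]
ring [ 0.685 -0.001  0.03 ]
dish [ 0.693 -0.07   0.014]
```

View pics/z1.png

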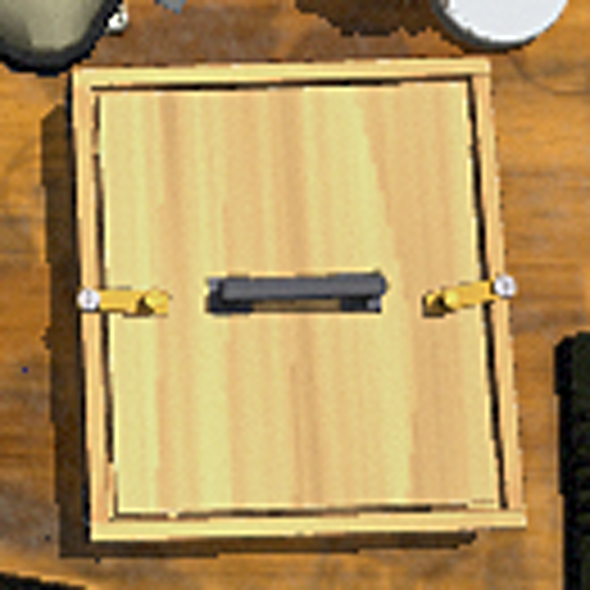

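```bash
python3 - <<'E'
from h import *
import pickle
a,b=pickle.load(open('c1.pkl','rb'))
T=lambda u,v,z: ray(a,265+u/4.538-.4,145+v/4.538-.4,z)
P=[T(75,70,.087),T(490,62,.087),T(525,525,.087),T(92,528,.087)]
print(np.array(P).round(4)); c=np.mean(P,0)
pl=T(90,298,.095);pr=T(505,287,.095);print('piv',pl,pr,(pl+pr)/2)
d=pr-pl;print('yaw',np.degrees(np.arctan2(d[0],-d[1])))
for q in [(155,301),(440,301)]: print('stud',T(*q,.108))
for q in [(205,290),(385,287)]: print('bar',T(*q,.12))
for q in [(100,92),(467,82),(497,512),(118,515)]: print('cov',T(*q,.086))
E
```

```text
[[ 0.6622 -0.1598  0.087 ]
 [ 0.6688 -0.4208  0.087 ]
 [ 0.3814 -0.4301  0.087 ]
 [ 0.378  -0.1688  0.087 ]]
piv [ 0.51686296 -0.16783856  0.095     ] [ 0.52513077 -0.42179131  0.095     ] [ 0.52099686 -0.29481494  0.095     ]
yaw 1.864692099426448
stud [ 0.51367576 -0.20617386  0.108     ]
stud [ 0.51468709 -0.37827151  0.108     ]
bar [ 0.51902215 -0.23485936  0.12      ]
bar [ 0.52146055 -0.34251553  0.12      ]
cov [ 0.64831364 -0.17550937  0.086     ]
cov [ 0.65602763 -0.4061588   0.086     ]
cov [ 0.38909719 -0.41386362  0.086     ]
cov [ 0.38587308 -0.1846643   0.086     ]
```

Emit:
step_arm(gripper=[0,0,0,0,0,0,0,0,0,0,0,0,0,0,0,0,0,0,0,0], linear=[[-0.1,0.16,-0.02],[-0.197,0.326,0],[-0.197,0.326,0],[-0.197,0.326,0],[-0.197,0.326,0],[-0.197,0.326,0],[-0.197,0.326,0],[-0.709,0.554,0.03],[-0.709,0.554,0.03],[-0.709,0.554,0.03],[-0.709,0.554,0.03],[-0.709,0.554,0.03],[-0.709,0.554,0.03],[-0.709,0.554,0.03],[-0.709,0.554,0.03],[-0.709,0.554,0.03],[-0.709,0.554,0.03],[-0.709,0.554,0.03],[-0.709,0.554,0.03],[-0.709,0.554,0.03]], delta_rot=[[0,0,10],[0,0,20],[0,0,30],[0,0,40],[0,0,50],[0,0,60],[0,0,71.7],[0,0,71.7],[0,0,71.7],[0,0,71.7],[0,0,71.7],[0,0,71.7],[0,0,71.7],[0,0,71.7],[0,0,71.7],[0,0,71.7],[0,0,71.7],[0,0,71.7],[0,0,71.7],[0,0,71.7]])

```text
time: 2.6
eef_pos: [0.5153, -0.2051, 0.2014]
tcp_rot: [1.0, 0.001, 0.0, -0.0]
contact_force: [-0.3, 0.5, 0.1]
opening: 0.501
```

```bash
python3 - <<'E'
from h import *
import pickle
c=cam('wrist','w1.png'); pickle.dump(c,open('w1.pkl','wb'))
p,r,s=st(); print(p.round(4),r.as_matrix().round(3),s['time'],s['opening'],np.degrees(s['qpos']).round(1),np.round(s['contact_force'],1))
for n in [(.517,-.168,.093),(.5137,-.2062,.108),(.525,-.4218,.093),(.5147,-.378,.108)]: print(proj(c,n))
E
```

```text
[ 0.5153 -0.2053  0.2015] [[ 1.     0.001  0.   ]
 [ 0.001 -1.    -0.   ]
 [ 0.     0.    -1.   ]] 2.65 0.4965871193462095 [-32.2   2.8 109.    0.   68.2 -32.3] [-1.   0.4 -0.2]
[253.14474954 148.59381995]
[248.89951039 200.54048019]
[260.16067901 393.9001544 ]
[250.14540313 372.76757024]
```

View pics/w1.png

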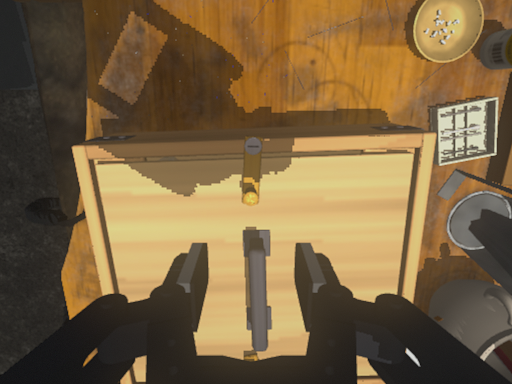

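Emit:
step_arm(gripper=[0,0,0,0.9,0.9,0.9,0.9,0.9], linear=[[-0.001,0.001,0.05],[-0.001,0.001,0.098],[-0.001,0.001,0.098],[-0.001,0.001,0.098],[-0.001,0.001,0.098],[-0.001,0.001,0.098],[-0.001,0.001,0.098],[-0.001,0.001,0.098]], delta_rot=[[0,0,0],[0,0,0],[0,0,0],[0,0,0],[0,0,0],[0,0,0],[0,0,0],[0,0,0]], grip_force=20)

```text
time: 3.65
eef_pos: [0.5158, -0.2085, 0.106]
tcp_rot: [1.0, -0.0, 0.002, 0.001]
contact_force: [-1.2, 0.5, 6.5]
opening: 0.091
```

Emit:
step_arm(gripper=[0.9,0.9,0.9,0.9,0.9,0.9,0.9,0.9,0.9,0.9,0.9], linear=[[0,0,-0.003],[-0.0065,-0.001,-0.003],[-0.013,-0.003,-0.003],[-0.0185,-0.0065,-0.003],[-0.0235,-0.011,-0.003],[-0.028,-0.016,-0.003],[-0.0315,-0.0215,-0.003],[-0.0335,-0.0275,-0.003],[-0.035,-0.0345,-0.003],[-0.035,-0.0395,-0.003],[-0.035,-0.0395,-0.003]], delta_rot=[[0,0,0],[0,0,10],[0,0,20],[0,0,30],[0,0,40],[0,0,50],[0,0,60],[0,0,70],[0,0,80],[0,0,88],[0,0,88]])

```text
time: 5.03
eef_pos: [0.475, -0.1672, 0.1061]
tcp_rot: [0.72, -0.694, -0.005, 0.004]
contact_force: [-13.3, 0.7, 8.4]
opening: 0.092
```

```bash
python3 - <<'E'
from h import *
c=cam('wrist','w2.png')
p,r,s=st(); print(p.round(4),r.as_matrix().round(3),s['time'],s['opening'],np.round(s['contact_force'],1))
E
```

```text
[ 0.475  -0.1672  0.1061] [[ 0.036 -0.999 -0.012]
 [-0.999 -0.036  0.002]
 [-0.003  0.012 -1.   ]] 5.075 0.09337502091248445 [-11.8   0.2   9.7]
```

View pics/w2.png

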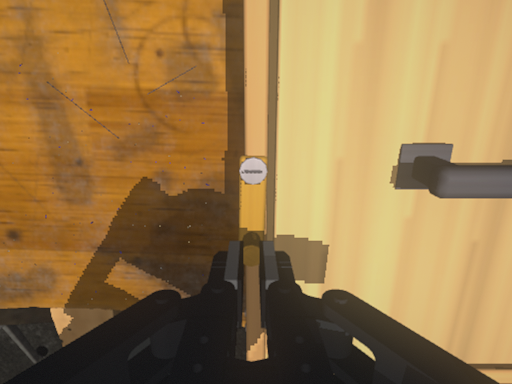

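Emit:
step_arm(gripper=[0,0,0,0,0,0,0,0,0,0,0,0,0,0,0], linear=[[0,0,0],[0,0,0],[0,0,-0.05],[0,0,-0.094],[0.05,-0.01,-0.094],[0.1,-0.02,-0.094],[0.15,-0.03,-0.094],[0.2,-0.033,-0.094],[0.218,-0.033,-0.094],[0.218,-0.033,-0.094],[0.218,-0.033,-0.094],[0.218,-0.033,-0.094],[0.218,-0.033,-0.094],[0.218,-0.033,-0.094],[0.218,-0.033,-0.094]], delta_rot=[[0,0,0],[0,0,0],[0,0,0],[0,0,-10],[0,0,-20],[0,0,-30],[0,0,-40],[0,0,-50],[0,0,-60],[0,0,-70],[0,0,-80],[0,0,-90],[0,0,-98],[0,0,-98],[0,0,-98]])

```text
time: 6.95
eef_pos: [0.5197, -0.3846, 0.2001]
tcp_rot: [0.996, 0.086, -0.0, -0.0]
contact_force: [-0.2, -0.3, 0.1]
opening: 0.499
```

```bash
python3 - <<'E'
from h import *
import pickle
c=cam('wrist','w3.png'); pickle.dump(c,open('w3.pkl','wb'))
p,r,s=st(); print(p.round(4),r.as_matrix().round(3),s['time'],s['opening'],np.round(s['contact_force'],1))
for n in [(.525,-.4218,.095),(.516,-.384,.116)]: print(proj(c,n))
E
```

```text
[ 0.5198 -0.3846  0.2002] [[ 0.985  0.172 -0.   ]
 [ 0.172 -0.985  0.   ]
 [-0.    -0.    -1.   ]] 7.0 0.5025189312473288 [0.1 0.7 0. ]
[249.32540043 236.76612781]
[245.89965485 201.63502262]
```

View pics/w3.png

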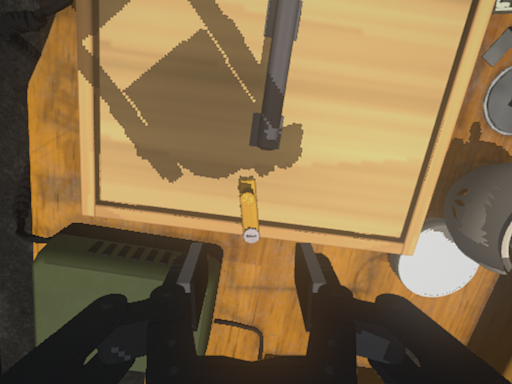

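Emit:
step_arm(gripper=[0,0,0,0.9,0.9,0.9,0.9,0.9,0.9,0.9,0.9,0.9,0.9,0.9,0.9,0.9,0.9,0.9], linear=[[-0.003,-0.0025,0.05],[-0.003,-0.0025,0.095],[-0.003,-0.0025,0.095],[-0.003,-0.0025,0.095],[-0.003,-0.0025,0.095],[-0.003,-0.0025,0.095],[-0.003,-0.0025,0.095],[-0.003,-0.0025,0.095],[-0.0095,-0.0015,0.094],[-0.016,0.0005,0.094],[-0.022,0.0035,0.094],[-0.027,0.0075,0.094],[-0.0315,0.0125,0.094],[-0.035,0.018,0.094],[-0.0375,0.024,0.094],[-0.039,0.0305,0.094],[-0.039,0.0305,0.094],[-0.039,0.0305,0.094]], delta_rot=[[0,0,0],[0,0,0],[0,0,0],[0,0,0],[0,0,0],[0,0,0],[0,0,0],[0,0,0],[0,0,-10],[0,0,-20],[0,0,-30],[0,0,-40],[0,0,-50],[0,0,-60],[0,0,-70],[0,0,-80],[0,0,-80],[0,0,-80]])

```text
time: 9.25
eef_pos: [0.4877, -0.4228, 0.1082]
tcp_rot: [0.708, 0.706, -0.0, 0.003]
contact_force: [1.8, -2.3, 5.5]
opening: 0.083
```

Emit:
step_arm(gripper=[0,0,0,0,0,0,0,0,0,0,0,0,0,0,0.9,0.9,0.9,0.9,0.9], linear=[[0,0,0],[0,0,0],[0,0,-0.06],[0.02,0.01,-0.092],[0.06,0.02,-0.092],[0.1,0.03,-0.092],[0.132,0.033,-0.08],[0.132,0.033,-0.08],[0.132,0.033,-0.08],[0.132,0.033,-0.08],[0.132,0.033,-0.05],[0.132,0.033,-0.02],[0.132,0.033,0.008],[0.132,0.033,0.008],[0.132,0.033,0.008],[0.132,0.033,0.008],[0.132,0.033,0.008],[0.132,0.033,0.008],[0.132,0.033,0.008]], delta_rot=[[0,0,0],[0,0,0],[0,0,10],[0,0,20],[0,0,30],[0,0,40],[0,0,50],[0,0,60],[0,0,70],[0,0,80],[0,0,88],[0,0,88],[0,0,88],[0,0,88],[0,0,88],[0,0,88],[0,0,88],[0,0,88],[0,0,88]], grip_force=60)

```text
time: 11.62
eef_pos: [0.5204, -0.2901, 0.1001]
tcp_rot: [1.0, 0.017, 0.001, 0.001]
contact_force: [-0.1, 0.5, 6.2]
opening: 0.15
```

```bash
python3 - <<'E'
from h import *
p,r,s=st(); print(p.round(4),r.as_matrix().round(3),s['time'],s['opening'],np.round(s['contact_force'],1))
E
```

```text
[ 0.5204 -0.2901  0.1001] [[ 0.999  0.034  0.002]
 [ 0.034 -0.999 -0.002]
 [ 0.002  0.002 -1.   ]] 11.625 0.14992849134263447 [-0.1  0.5  6.2]
```

Emit:
step_arm(gripper=[0.9,0.9,0.9,0.9,0.9,0.9,0.9,0.9,0.9,0.9,0.9,0.9,0.9,0.9,0.9,0.9,0.9,0.9,0.9], linear=[[0,0,-0.02],[0,0,-0.05],[0,0,-0.08],[0,0,-0.085],[0,-0.03,-0.085],[0,-0.07,-0.085],[0,-0.12,-0.085],[-0.005,-0.17,-0.085],[-0.005,-0.22,-0.085],[-0.005,-0.27,-0.085],[-0.005,-0.3,-0.085],[-0.005,-0.31,-0.075],[-0.005,-0.31,-0.04],[-0.005,-0.31,0],[-0.005,-0.31,0.04],[-0.005,-0.31,0.065],[-0.005,-0.31,0.072],[-0.005,-0.31,0.077],[-0.005,-0.31,0.077]], delta_rot=[[0,0,0],[0,0,0],[0,0,0],[0,0,0],[0,0,0],[0,0,1],[0,0,1.9],[0,0,1.9],[0,0,1.9],[0,0,1.9],[0,0,1.9],[0,0,1.9],[0,0,1.9],[0,0,1.9],[0,0,1.9],[0,0,1.9],[0,0,1.9],[0,0,1.9],[0,0,1.9]])

```text
time: 14.0
eef_pos: [0.5051, 0.0197, 0.0225]
tcp_rot: [1.0, 0.001, 0.001, 0.0]
contact_force: [0.4, 0.2, -1.8]
opening: 0.149
```

```bash
python3 - <<'E'
from h import *
c=cam('top'); f=c['frame'][100:300,90:400,::-1]; cv2.imwrite('pics/t2.png',cv2.resize(f,(775,500),interpolation=cv2.INTER_CUBIC))
import pickle; pickle.dump(c,open('t2.pkl','wb'))
p,r,s=st(); print(p.round(4),r.as_matrix().round(3),s['time'],s['opening'],np.round(s['contact_force'],1))
E
```

```text
[0.5051 0.0198 0.0225] [[ 1.     0.001  0.003]
 [ 0.001 -1.    -0.001]
 [ 0.003  0.001 -1.   ]] 14.05 0.15348845678068898 [ 0.3 -0.3 -1.8]
```

View pics/t2.png

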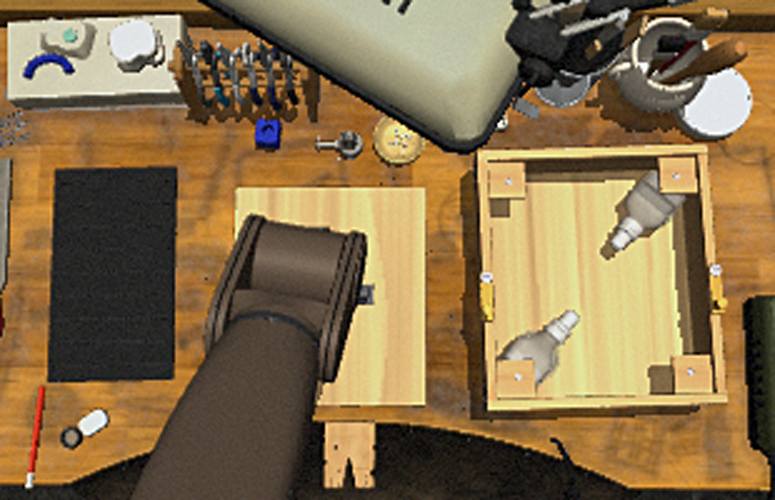

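Emit:
step_arm(gripper=[0.9,0.9,0,0,0,0,0,0,0,0], linear=[[0,0,0.001],[0,0,0.002],[0,0,0.001],[0,0,0],[0,0,0],[0,0,-0.05],[0,0,-0.1],[0,0,-0.15],[0,0,-0.2],[0,0,-0.2]], delta_rot=[[0,0,0],[0,0,0],[0,0,0],[0,0,0],[0,0,0],[0,0,0],[0,0,0],[0,0,0],[0,0,0],[0,0,0]])

```text
time: 15.3
eef_pos: [0.5068, 0.0198, 0.2268]
tcp_rot: [1.0, 0.001, 0.005, 0.001]
contact_force: [0.6, 0.2, -0.7]
opening: 0.5
```

```bash
python3 - <<'E'
from h import *
import pickle
c=pickle.load(open('t2.pkl','rb'))
f=c['frame'][156:266,280:380,::-1]; cv2.imwrite('pics/t3.png',cv2.resize(f,(545,600),interpolation=cv2.INTER_CUBIC))
p,r,s=st();print(p,s['opening'],np.round(s['contact_force'],1),np.degrees(s['qpos']).round(1))
E
```

```text
[0.50680498 0.0197866  0.22680474] 0.4996117017034123 [ 0.6  0.2 -0.7] [ -9.2  -5.2 114.2   0.   70.4  -9.3]
```

View pics/t3.png

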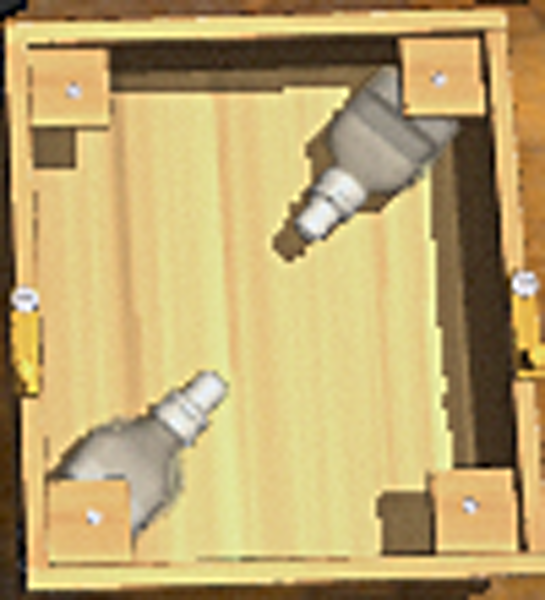

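```bash
python3 - <<'E'
from h import *
import pickle
c=pickle.load(open('t2.pkl','rb'))
T=lambda u,v,z: ray(c,280+u/5.45-.4,156+v/5.45-.4,z)
for n,tip,sh in (('c',(216,382),(176,424)),('b',(308,228),(348,178))):
    t=T(*tip,.036);s=T(*sh,.036);d=t-s
    h=np.degrees(np.arctan2(d[1],d[0])); u=d/np.linalg.norm(d)
    print(n,'tip',t.round(4),'sh',s.round(4),np.linalg.norm(d).round(4),'head',h.round(1),'g72',(t-u*.025).round(4),'bottom',(t-u*.098).round(4))
def Rq(q):
    q=np.array(q); return R.from_euler('ZYZYZ',[q[0],q[1]+q[2],q[3],q[4],q[5]+180],degrees=True)
print(Rq([-9.2,-5.2,114.2,0,70.4,-9.3]).as_matrix().round(2))
# IK test
from scipy.optimize import least_squares
L1,L2,h,Lt=.442,.574,.25,.277
def fk(q):
    Rt=Rq(q);f=R.from_euler('Z',q[0],degrees=True)
    a,b=np.radians(q[1]),np.radians(q[1]+q[2])
    w=f.apply([L1*np.sin(a)+L2*np.sin(b),0,h+L1*np.cos(a)+L2*np.cos(b)])
    return w+Rt.apply([0,0,Lt]),Rt
def ik(p,Rm,q0):
    lo=np.degrees([-2.77,-.9,.21,-1.53,.24,-2.84]);hi=np.degrees([2.77,2.22,2.48,4.67,2.81,2.84])
    def e(q):
        P,Q=fk(q); return np.r_[(P-p)*5,(Rm.inv()*Q).as_rotvec()]
    s=least_squares(e,q0,bounds=(lo,hi)); return s.x.round(0),s.cost
print(fk([-9.2,-5.2,114.2,0,70.4,-9.3])[0])
for hd in (90,110):
  for x in (.47,.53,.59):
    H=hd-90
    # tool: down heading H, then tilt about x_t so z-> heading hd, 20deg below horizontal
    Rm=R.from_euler('Z',H,degrees=True)*R.from_euler('X',180,degrees=True)*R.from_euler('X',70,degrees=True)
    print(hd,x,Rm.as_matrix()[:,2].round(2),ik(np.array([x,.27,.08]),Rm,[25,0,120,60,60,27]))
E
```

```text
c tip [ 0.4796 -0.2729  0.036 ] sh [ 0.4571 -0.2512  0.036 ] 0.0312 head -44.0 g72 [ 0.4616 -0.2556  0.036 ] bottom [ 0.4091 -0.2049  0.036 ]
b tip [ 0.563  -0.3242  0.036 ] sh [ 0.5905 -0.3465  0.036 ] 0.0355 head 140.9 g72 [ 0.5824 -0.3399  0.036 ] bottom [ 0.639 -0.386  0.036]Traceback (most recent call last):
  File "<stdin>", line 11, in <module>
  File "<stdin>", line 10, in Rq
  File "scipy/spatial/transform/_rotation.pyx", line 1413, in scipy.spatial.transform._rotation.Rotation.from_euler
ValueError: Expected axis specification to be a non-empty string of upto 3 characters, got ZYZYZ
```

```bash
cat >> h.py <<'E'
from scipy.optimize import least_squares
E_=lambda ax,a: R.from_euler(ax,a,degrees=True)
def Rq(q): return E_('Z',q[0])*E_('Y',q[1]+q[2])*E_('Z',q[3])*E_('Y',q[4])*E_('Z',q[5]+180)
L1,L2,h0,Lt=.442,.574,.25,.277
def fk(q):
    Rt=Rq(q);a,b=np.radians(q[1]),np.radians(q[1]+q[2])
    w=E_('Z',q[0]).apply([L1*np.sin(a)+L2*np.sin(b),0,h0+L1*np.cos(a)+L2*np.cos(b)])
    return w+Rt.apply([0,0,Lt]),Rt
def ik(p,Rm,q0):
    lo=np.degrees([-2.77,-.9,.21,-1.53,.24,-2.84]);hi=np.degrees([2.77,2.22,2.48,4.67,2.81,2.84])
    def e(q):
        P,Q=fk(q); return np.r_[(P-p)*5,(Rm.inv()*Q).as_rotvec()]
    s=least_squares(e,q0,bounds=(lo,hi)); return s.x.round(0),round(s.cost,5)
def tool(hd,t):  # points along heading hd, t deg below horizontal, jaws level (x_t heading hd-90), -y_t up-ish
    return E_('Z',hd-90)*E_('X',180)*E_('X',90-t)
E
python3 - <<'E'
from h import *
print(Rq([-9.2,-5.2,114.2,0,70.4,-9.3]).as_matrix().round(2), fk([-9.2,-5.2,114.2,0,70.4,-9.3])[0])
for hd in (90,110):
  for x in (.47,.53,.59):
    Rm=tool(hd,20); print(hd,x,Rm.as_matrix().round(2)[:,1:].tolist(),ik(np.array([x,.27,.08]),Rm,[25,0,120,60,60,27]))
# grasp poses, tilt 20 leaning over head: z_t=-a sin20, down cos20 ; a=-y_t side
for n,p,hd in (('c',(.4616,-.2556,.03),-44),('b',(.5824,-.3399,.03),140.9)):
    Rm=tool(hd,110); print(n,Rm.as_matrix().round(2).tolist(),ik(np.array(p),Rm,[-28,0,115,0,65,60]))
E
```

```text
[[ 1.    0.    0.01]
 [ 0.   -1.   -0.  ]
 [ 0.01  0.   -1.  ]] [ 0.49906524 -0.08083093  0.22631997]
90 0.47 [[0.0, 0.0], [-0.34, 0.94], [-0.94, -0.34]] (array([  1.,  22., 126.,  80.,  73., -56.]), np.float64(0.0))
90 0.53 [[0.0, 0.0], [-0.34, 0.94], [-0.94, -0.34]] (array([  1.,  27., 118.,  79.,  73., -53.]), np.float64(0.0))
90 0.59 [[0.0, 0.0], [-0.34, 0.94], [-0.94, -0.34]] (array([  1.,  32., 110.,  78.,  74., -50.]), np.float64(0.0))
110 0.47 [[0.12, -0.32], [-0.32, 0.88], [-0.94, -0.34]] (array([  3.,  29., 114.,  64.,  84., -55.]), np.float64(0.0))
110 0.53 [[0.12, -0.32], [-0.32, 0.88], [-0.94, -0.34]] (array([  2.,  35., 105.,  64.,  85., -52.]), np.float64(0.0))
110 0.59 [[0.12, -0.32], [-0.32, 0.88], [-0.94, -0.34]] (array([  2.,  40.,  97.,  64.,  87., -49.]), np.float64(0.0))
c [[-0.69, -0.68, -0.25], [-0.72, 0.65, 0.24], [0.0, 0.34, -0.94]] (array([-31.,  24., 106.,   5.,  70., 100.]), np.float64(0.0))
b [[0.63, 0.73, 0.27], [0.78, -0.59, -0.22], [0.0, 0.34, -0.94]] (array([-29.,  19., 111.,  -7.,  30., -74.]), np.float64(0.0))
```

```bash
cat >> h.py <<'E'
def plan(*targets):
    p,r,s=st()
    for P,Rm in targets:
        print('lin',r.inv().apply(np.array(P)-p).round(4).tolist(),'rot',np.degrees((r.inv()*Rm).as_rotvec()).round(1).tolist())
E
python3 - <<'E'
from h import *
plan(((.50,-.29,.19),tool(-44,110)),((.488,-.281,.136),tool(-44,110)),((.4584,-.2524,.0234),tool(-44,110)))
E
```

```text
lin [-0.0077, 0.3097, 0.0373] rot [-10.5, -23.8, 132.4]
lin [-0.0202, 0.3006, 0.0911] rot [-10.5, -23.8, 132.4]
lin [-0.051, 0.2718, 0.2033] rot [-10.5, -23.8, 132.4]
```

Emit:
step_arm(gripper=[-0.4,-0.4,-0.4,-0.4,-0.4,-0.4,-0.4,-0.4,-0.4,-0.4,-0.4,-0.4,-0.4,-0.4,-0.4,-0.4,-0.4,-0.4], linear=[[-0.008,0.03,0],[-0.008,0.06,0],[-0.008,0.09,0],[-0.008,0.12,0],[-0.008,0.15,0],[-0.008,0.18,0],[-0.008,0.21,0.01],[-0.008,0.24,0.02],[-0.008,0.27,0.03],[-0.008,0.31,0.037],[-0.008,0.31,0.037],[-0.008,0.31,0.037],[-0.008,0.31,0.037],[-0.008,0.31,0.037],[-0.02,0.3,0.09],[-0.02,0.3,0.09],[-0.02,0.3,0.09],[-0.02,0.3,0.09]], delta_rot=[[-0.8,-1.8,10],[-1.6,-3.6,20],[-2.4,-5.4,30],[-3.2,-7.2,40],[-4,-9,50],[-4.8,-10.8,60],[-5.6,-12.6,70],[-6.3,-14.4,80],[-7.1,-16.2,90],[-7.9,-18,100],[-8.7,-19.8,110],[-9.5,-21.6,120],[-10.5,-23.8,132.4],[-10.5,-23.8,132.4],[-10.5,-23.8,132.4],[-10.5,-23.8,132.4],[-10.5,-23.8,132.4],[-10.5,-23.8,132.4]])

```text
time: 17.55
eef_pos: [0.4858, -0.281, 0.1336]
tcp_rot: [-0.384, 0.906, 0.161, -0.071]
contact_force: [0.1, 0.2, -1.1]
opening: 0.701
```

```bash
python3 - <<'E'
from h import *
c=cam('wrist','w4.png'); p,r,s=st()
print(p.round(4),r.as_matrix().round(3).tolist(),s['time'],s['opening'],np.degrees(s['qpos']).round(1))
print(proj(c,(.4796,-.2729,.036)),proj(c,(.4571,-.2512,.036)))
plan(((.4584,-.2524,.0234),tool(-44,110)))
E
```

```text
[ 0.4857 -0.2809  0.1335] [[-0.695, -0.674, -0.253], [-0.719, 0.653, 0.237], [0.005, 0.347, -0.938]] 17.6 0.7009758275014877 [-40.8  19.   99.5   0.8  81.7  93. ]
[249.49921569 165.64301472] [249.6494193  197.80502692]
lin [-0.0021, -0.0012, 0.1169] rot [0.3, -0.3, -0.1]
```

View pics/w4.png

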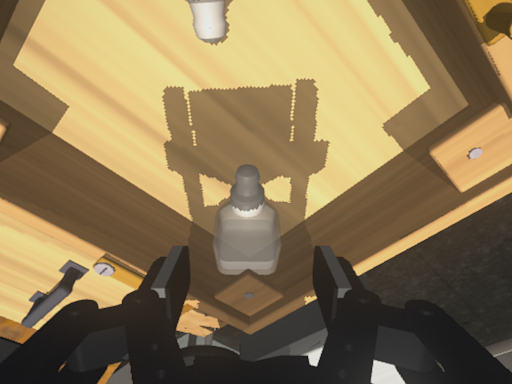

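Emit:
step_arm(gripper=[-0.4,-0.4,-0.4,-0.4,0.9,0.9,0.9,0.9,0.9,0.9,0.9], linear=[[-0.002,-0.001,0.04],[-0.002,-0.001,0.08],[-0.002,-0.001,0.117],[-0.002,-0.001,0.117],[-0.002,-0.001,0.117],[-0.002,-0.001,0.117],[-0.002,-0.001,0.117],[-0.002,-0.001,0.117],[-0.002,-0.001,0.117],[-0.002,-0.001,0.117],[-0.002,-0.001,0.117]], delta_rot=[[0,0,0],[0,0,0],[0,0,0],[0,0,0],[0,0,0],[0,0,0],[0,0,0],[0,0,0],[0,0,0],[0,0,0],[0,0,0]], grip_force=40)

```text
time: 18.98
eef_pos: [0.4582, -0.2525, 0.0231]
tcp_rot: [-0.384, 0.906, 0.161, -0.071]
contact_force: [2.4, -2.8, 5.3]
opening: 0.303
```

Emit:
step_arm(gripper=[0.9,0.9,0.9,0.9,0.9,0.9,0.9,0.9,0.9,0.9,0.9,0.9], linear=[[0,-0.009,-0.006],[0,-0.018,-0.009],[0,-0.027,-0.012],[0,-0.036,-0.015],[0,-0.045,-0.018],[0,-0.048,-0.02],[0,-0.045,-0.03],[0,-0.034,-0.06],[0,-0.023,-0.09],[0,-0.012,-0.12],[0,0,-0.15],[0,0,-0.15]], delta_rot=[[0,0,0],[0,0,0],[0,0,0],[0,0,0],[0,0,0],[0,0,0],[0,0,0],[0,0,0],[0,0,0],[0,0,0],[0,0,0],[0,0,0]])

```text
time: 20.48
eef_pos: [0.4965, -0.2884, 0.1652]
tcp_rot: [-0.384, 0.907, 0.159, -0.07]
contact_force: [-0.6, 0.5, -1.4]
opening: 0.299
```

```bash
python3 - <<'E'
from h import *
c=cam('wrist','w5.png'); p,r,s=st()
print(p.round(4),s['time'],s['opening'],np.degrees(s['qpos']).round(1),np.round(s['contact_force'],1))
plan(((.50,-.02,.24),tool(30,70)),((.53,.23,.2),tool(90,20)))
E
```

```text
[ 0.4955 -0.2875  0.1629] 20.525 0.30231807998387217 [-40.7  18.5  96.8   0.9  84.9  93.2] [ 0.8 -0.6 -1.9]
lin [-0.1951, 0.1985, -0.0101] rot [34.6, -0.1, -75.4]
lin [-0.3959, 0.3277, 0.0792] rot [42.9, -59.8, -128.6]
```

View pics/w5.png

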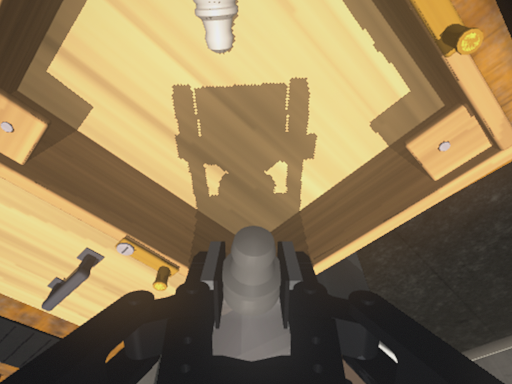

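```bash
python3 - <<'E'
from h import *
plan(((.4955,-.2875,.25),tool(-44,110)),((.47,-.02,.25),tool(30,70)),((.575,.287,.16),tool(90,20)))
E
```

```text
lin [0.0004, 0.0302, -0.0817] rot [0.3, -0.3, -0.1]
lin [-0.1742, 0.2221, -0.0119] rot [34.6, -0.1, -75.4]
lin [-0.4684, 0.3208, 0.1188] rot [42.9, -59.8, -128.6]
```

Emit:
step_arm(gripper=[0.9,0.9,0.9,0.9,0.9,0.9,0.9,0.9,0.9,0.9,0.9,0.9,0.9,0.9,0.9,0.9,0.9,0.9,0.9,0.9], linear=[[0,0.015,-0.04],[0,0.03,-0.082],[-0.02,0.055,-0.073],[-0.045,0.08,-0.063],[-0.07,0.105,-0.053],[-0.095,0.13,-0.043],[-0.12,0.16,-0.033],[-0.145,0.19,-0.023],[-0.174,0.222,-0.012],[-0.174,0.222,-0.012],[-0.174,0.222,-0.012],[-0.21,0.234,0.004],[-0.25,0.247,0.02],[-0.29,0.26,0.04],[-0.33,0.275,0.058],[-0.37,0.288,0.076],[-0.41,0.301,0.094],[-0.45,0.314,0.11],[-0.468,0.321,0.119],[-0.468,0.321,0.119]], delta_rot=[[0,0,0],[0,0,0],[4,0,-9],[8.5,0,-18.5],[13,0,-28],[17.5,0,-38],[22,0,-48],[26.5,0,-58],[31,0,-67.5],[34.6,-0.1,-75.4],[34.6,-0.1,-75.4],[42.9,-59.8,-128.6],[42.9,-59.8,-128.6],[42.9,-59.8,-128.6],[42.9,-59.8,-128.6],[42.9,-59.8,-128.6],[42.9,-59.8,-128.6],[42.9,-59.8,-128.6],[42.9,-59.8,-128.6],[42.9,-59.8,-128.6]])

```text
time: 23.02
eef_pos: [0.5733, 0.2882, 0.1585]
tcp_rot: [0.819, -0.003, -0.004, -0.574]
contact_force: [1.2, -0.1, -1.6]
opening: 0.304
```

```bash
python3 - <<'E'
from h import *
c=cam('scene'); f=c['frame'][40:240,60:360,::-1]; cv2.imwrite('pics/s2.png',cv2.resize(f,(780,520),interpolation=cv2.INTER_CUBIC)); p,r,s=st()
print(p.round(4),r.as_matrix().round(2).tolist(),s['time'],s['opening'],np.degrees(s['qpos']).round(1),np.round(s['contact_force'],1))
plan(((.575,.287,.16),tool(90,20)),((.575,.287,.08),tool(90,20)))
E
```

```text
[0.5736 0.2875 0.1599] [[1.0, -0.01, -0.0], [-0.0, -0.34, 0.94], [-0.01, -0.94, -0.34]] 23.075 0.3022802115806821 [ -4.8  21.8 111.4  72.1  79.9 -42.1] [ 0.1  0.1 -0.7]
lin [0.0014, 0.0001, -0.0006] rot [-0.1, 0.1, -0.4]
lin [0.0019, 0.0753, 0.0267] rot [-0.1, 0.1, -0.4]
```

View pics/s2.png

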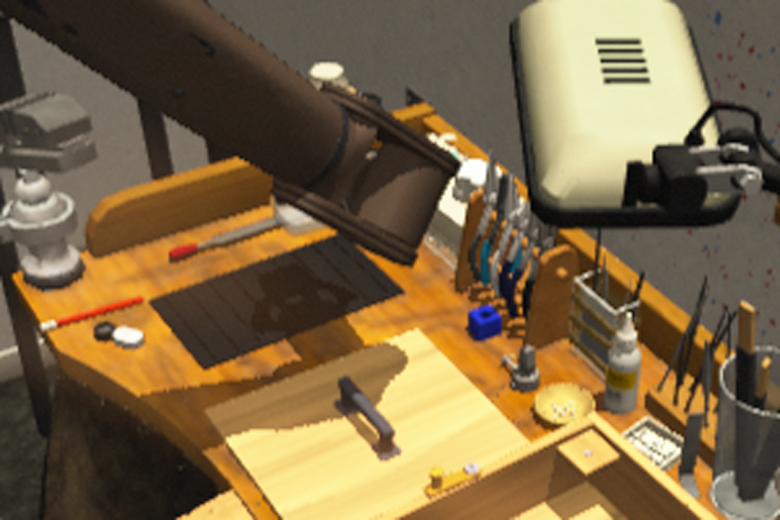

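Emit:
step_arm(gripper=[0.9,0.9,0.9,0.9,0.9,0.9], linear=[[0.001,0.02,0.007],[0.001,0.04,0.014],[0.001,0.06,0.021],[0.001,0.0725,0.0255],[0.001,0.0755,0.0265],[0.001,0.0755,0.0265]], delta_rot=[[0,0,0],[0,0,0],[0,0,0],[0,0,0],[0,0,0],[0,0,0]])

```text
time: 23.82
eef_pos: [0.575, 0.2865, 0.0812]
tcp_rot: [0.818, -0.001, -0.001, -0.575]
contact_force: [-0.1, -0.3, -0.6]
opening: 0.301
```

```bash
python3 - <<'E'
from h import *
c=cam('wrist','w6.png'); p,r,s=st()
print(p.round(4),s['time'],s['opening'],np.round(s['contact_force'],1))
A=p+r.apply([0,-.0017,-.0141])
print([proj(c,A+np.array([0,0,dz])).round() for dz in (.023,-.005)])
E
```

```text
[0.5752 0.2866 0.0814] 23.875 0.3018736459039927 [ 0.1 -0.5 -1.6]
[array([251., 235.]), array([251., 278.])]
```

View pics/w6.png

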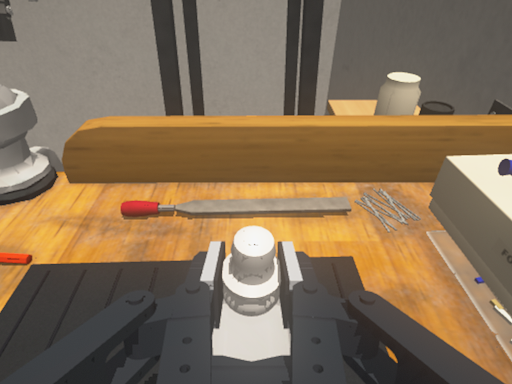

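Emit:
step_arm(gripper=[0.9,0.9,0.9,0.9], linear=[[0,0.003,0.001],[0,0.006,0.002],[0,0.0075,0.0027],[0,0.0075,0.0027]], delta_rot=[[0,0,0],[0,0,0],[0,0,0],[0,0,0]])

```text
time: 24.38
eef_pos: [0.5747, 0.2871, 0.0733]
tcp_rot: [0.818, -0.001, -0.002, -0.576]
contact_force: [-0.9, 0.6, 3.5]
opening: 0.304
```

Emit:
step_arm(gripper=[0.3,0.1,-0.2,-0.2,-0.2,-0.2,-0.2,-0.2,-0.2], linear=[[0,0,0],[0,0,0],[0,0,0],[0,0,-0.02],[0,0,-0.05],[0,0,-0.1],[0,-0.05,-0.12],[0,-0.1,-0.13],[0,-0.1,-0.13]], delta_rot=[[0,0,0],[0,0,0],[0,0,0],[0,0,0],[0,0,0],[0,0,0],[0,0,0],[0,0,0],[0,0,0]])

```text
time: 25.5
eef_pos: [0.5773, 0.1969, 0.2159]
tcp_rot: [0.819, 0.001, 0.003, -0.574]
contact_force: [-0.4, 0.1, -0.3]
opening: 0.602
```

```bash
python3 - <<'E'
from h import *
w=cam('wrist'); t=cam('top')
f=t['frame'][120:280,90:390,::-1]; a=cv2.resize(f,(600,320),interpolation=cv2.INTER_CUBIC)
b=cv2.resize(w['frame'][:,:,::-1],(360,270)); im=np.zeros((590,600,3),np.uint8); im[:320]=a; im[320:,:360]=b
cv2.imwrite('pics/m1.png',im); import pickle; pickle.dump((w,t),open('m1.pkl','wb'))
p,r,s=st(); print(p.round(4),s['time'],s['opening'],np.round(s['contact_force'],1))
E
```

```text
[0.5751 0.1975 0.211 ] 25.6 0.6020649959152266 [-0.7  0.2 -0.3]
```

View pics/m1.png

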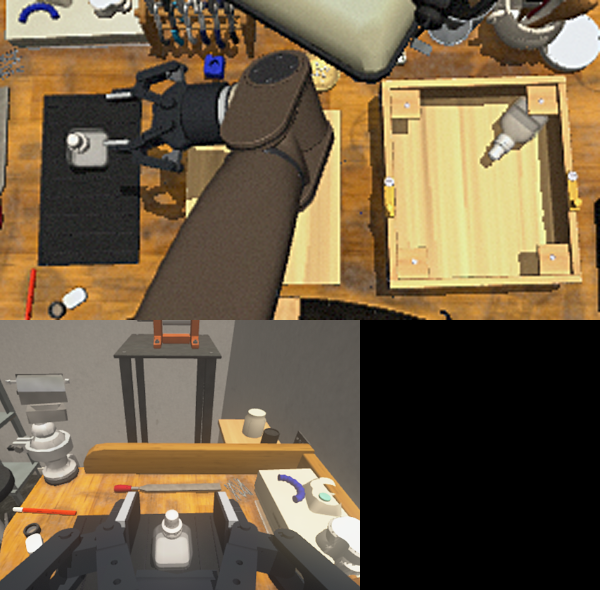

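```bash
python3 - <<'E'
from h import *
plan(((.45,.05,.25),tool(110,60)),((.47,-.24,.23),tool(140.9,110)),((.5567,-.319,.127),tool(140.9,110)),((.5858,-.3427,.0234),tool(140.9,110)))
E
```

```text
lin [-0.125, 0.0139, -0.152] rot [-39.7, -15.6, -13.3]
lin [-0.1046, 0.1314, -0.4178] rot [-83.6, -23.7, -51.1]
lin [-0.0176, 0.2549, -0.457] rot [-83.6, -23.7, -51.1]
lin [0.0118, 0.3603, -0.444] rot [-83.6, -23.7, -51.1]
```

Emit:
step_arm(gripper=[-0.4,-0.4,-0.4,-0.4,-0.4,-0.4,-0.4,-0.4,-0.4,-0.4,-0.4,-0.4,-0.4,-0.4,-0.4,-0.4], linear=[[-0.03,0,-0.04],[-0.06,0,-0.08],[-0.09,0,-0.12],[-0.125,0.014,-0.152],[-0.125,0.03,-0.19],[-0.12,0.06,-0.23],[-0.115,0.08,-0.28],[-0.11,0.1,-0.33],[-0.105,0.12,-0.38],[-0.105,0.131,-0.418],[-0.105,0.131,-0.418],[-0.06,0.19,-0.435],[-0.018,0.255,-0.457],[-0.018,0.255,-0.457],[-0.018,0.255,-0.457],[-0.018,0.255,-0.457]], delta_rot=[[-10,-4,-3],[-20,-8,-6],[-30,-12,-10],[-39.7,-15.6,-13.3],[-46,-17,-19],[-53,-18,-25],[-60,-19.5,-31],[-67,-21,-37],[-75,-22.5,-44],[-83.6,-23.7,-51.1],[-83.6,-23.7,-51.1],[-83.6,-23.7,-51.1],[-83.6,-23.7,-51.1],[-83.6,-23.7,-51.1],[-83.6,-23.7,-51.1],[-83.6,-23.7,-51.1]])

```text
time: 27.6
eef_pos: [0.5563, -0.3171, 0.1256]
tcp_rot: [0.889, 0.424, 0.074, 0.155]
contact_force: [-0.4, -0.3, -0.0]
opening: 0.697
```

```bash
python3 - <<'E'
from h import *
c=cam('wrist','w7.png'); p,r,s=st()
print(p.round(4),s['time'],s['opening'],np.degrees(s['qpos']).round(1),np.round(s['contact_force'],1))
print(proj(c,(.563,-.3242,.036)),proj(c,(.5905,-.3465,.036)))
plan(((.5858,-.3427,.0234),tool(140.9,110)))
E
```

```text
[ 0.5565 -0.3173  0.1265] 27.65 0.7012048083576389 [-3.870e+01  9.200e+00  1.123e+02 -1.000e-01  3.860e+01 -8.960e+01] [1.2 0.5 0.2]
[248.09093613 173.69143444] [248.34310611 210.14699662]
lin [-0.0014, 0.0014, 0.1101] rot [-0.1, -0.1, 0.1]
```

View pics/w7.png

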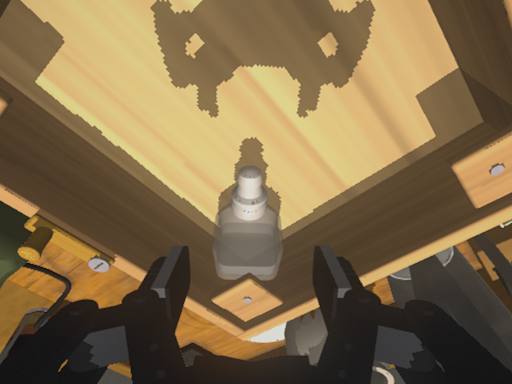

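Emit:
step_arm(gripper=[-0.4,-0.4,-0.4,-0.4,0.9,0.9,0.9,0.9,0.9,0.9,0.9], linear=[[-0.001,-0.0015,0.04],[-0.001,-0.0015,0.08],[-0.001,-0.0015,0.109],[-0.001,-0.0015,0.109],[-0.001,-0.0015,0.109],[-0.001,-0.0015,0.109],[-0.001,-0.0015,0.109],[-0.001,-0.0015,0.109],[-0.001,-0.0015,0.109],[-0.001,-0.0015,0.109],[-0.001,-0.0015,0.109]], delta_rot=[[0,0,0],[0,0,0],[0,0,0],[0,0,0],[0,0,0],[0,0,0],[0,0,0],[0,0,0],[0,0,0],[0,0,0],[0,0,0]], grip_force=40)

```text
time: 29.02
eef_pos: [0.5841, -0.3415, 0.0249]
tcp_rot: [0.889, 0.424, 0.075, 0.157]
contact_force: [-3.5, 3.5, 7.9]
opening: 0.298
```

Emit:
step_arm(gripper=[0.9,0.9,0.9,0.9,0.9,0.9,0.9,0.9,0.9,0.9,0.9,0.9], linear=[[0,-0.009,-0.006],[0,-0.018,-0.009],[0,-0.027,-0.012],[0,-0.036,-0.015],[0,-0.045,-0.018],[0,-0.048,-0.02],[0,-0.045,-0.03],[0,-0.034,-0.06],[0,-0.023,-0.09],[0,-0.012,-0.12],[0,0,-0.15],[0,0,-0.15]], delta_rot=[[0,0,0],[0,0,0],[0,0,0],[0,0,0],[0,0,0],[0,0,0],[0,0,0],[0,0,0],[0,0,0],[0,0,0],[0,0,0],[0,0,0]])

```text
time: 30.52
eef_pos: [0.5451, -0.3101, 0.1673]
tcp_rot: [0.889, 0.424, 0.076, 0.158]
contact_force: [-0.0, 0.0, -2.3]
opening: 0.302
```

```bash
python3 - <<'E'
from h import *
p,r,s=st()
print(p.round(4),s['time'],s['opening'],np.degrees(s['qpos']).round(1),np.round(s['contact_force'],1))
plan(((.48,-.26,.25),tool(140.9,110)),((.45,-.02,.25),tool(115,65)),((.467,.287,.16),tool(90,20)))
E
```

```text
[ 0.5451 -0.3101  0.1673] 30.525 0.30199423637794875 [-38.9   4.3 112.9  -0.   42.5 -89.8] [-0.   0.  -2.3]
lin [-0.0021, -0.0485, -0.106] rot [0.2, -0.0, 0.1]
lin [0.1655, -0.2122, -0.1661] rot [44.4, 1.1, 26.6]
lin [0.4147, -0.4123, -0.1437] rot [83.6, 23.7, 51.1]
```

Emit:
step_arm(gripper=[0.9,0.9,0.9,0.9,0.9,0.9,0.9,0.9,0.9,0.9,0.9,0.9,0.9,0.9,0.9,0.9,0.9,0.9], linear=[[0,-0.024,-0.053],[0,-0.048,-0.106],[0.03,-0.08,-0.118],[0.06,-0.11,-0.13],[0.095,-0.145,-0.142],[0.13,-0.18,-0.154],[0.165,-0.212,-0.166],[0.2,-0.24,-0.164],[0.235,-0.268,-0.16],[0.27,-0.296,-0.157],[0.3,-0.32,-0.154],[0.34,-0.352,-0.15],[0.375,-0.38,-0.147],[0.4147,-0.4123,-0.1437],[0.4147,-0.4123,-0.1437],[0.4147,-0.4123,-0.1437],[0.4147,-0.4123,-0.1437],[0.4147,-0.4123,-0.1437]], delta_rot=[[0,0,0],[0,0,0],[9,0,5],[18,0,10],[27,0.5,16],[36,1,21],[44.4,1.1,26.6],[50,4,30],[56,8,34],[62,11,37],[68,15,41],[74,18,45],[80,21,48],[83.6,23.7,51.1],[83.6,23.7,51.1],[83.6,23.7,51.1],[83.6,23.7,51.1],[83.6,23.7,51.1]])

```text
time: 32.78
eef_pos: [0.4668, 0.2872, 0.1596]
tcp_rot: [0.819, -0.001, -0.0, -0.574]
contact_force: [0.5, -0.9, -1.2]
opening: 0.299
```

```bash
python3 - <<'E'
from h import *
c=cam('wrist','w8.png'); p,r,s=st()
print(p.round(4),s['time'],s['opening'],np.degrees(s['qpos']).round(1),np.round(s['contact_force'],1))
plan(((.467,.287,.16),tool(90,20)),((.467,.287,.082),tool(90,20)))
E
```

```text
[0.4666 0.2872 0.1595] 32.825 0.3006069247919189 [ -6.   10.6 126.2  72.1  79.5 -46. ] [ 0.1 -0.3 -2.3]
lin [0.0004, -0.0004, -0.0004] rot [-0.1, -0.1, -0.2]
lin [0.0005, 0.073, 0.0261] rot [-0.1, -0.1, -0.2]
```

View pics/w8.png

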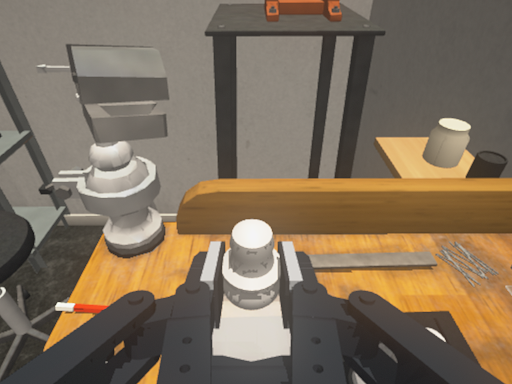

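```bash
python3 - <<'E'
from h import *
import pickle
w,t0=pickle.load(open('m1.pkl','rb'))
c=cam('wrist'); t=cam('top')
print(proj(c,(.575,.274,.1)).round(),proj(c,(.575,.274,.01)).round())
print('top',proj(t,(.575,.274,.1)).round(),proj(t,(.575,.274,.04)).round())
for n,k in (('m1',t0),('now',t)):
    f=k['frame'][155:215,100:165]; m=((f.min(2)>120)).astype(np.uint8)
    q,l,s,ce=cv2.connectedComponentsWithStats(m)
    print(n,[(s[i].tolist(),ce[i].round(1).tolist()) for i in range(1,q) if s[i,4]>15])
E
```

```text
[438. 345.] [396. 406.]
top [126. 188.] [133. 192.]
m1 [([43, 11, 12, 3, 24], [48.5, 12.2]), ([23, 31, 31, 17, 282], [35.0, 38.7])]
now [([23, 31, 20, 17, 229], [33.5, 38.4])]
```

Emit:
step_arm(gripper=[0.9,0.9,0.9,0.9,0.9,0.9,0.9], linear=[[0,0.02,0.007],[0,0.04,0.014],[0,0.06,0.021],[0,0.073,0.026],[0,0.077,0.0275],[0,0.08,0.0285],[0,0.08,0.0285]], delta_rot=[[0,0,0],[0,0,0],[0,0,0],[0,0,0],[0,0,0],[0,0,0],[0,0,0]])

```text
time: 33.8
eef_pos: [0.4658, 0.2876, 0.0744]
tcp_rot: [0.818, -0.001, -0.001, -0.575]
contact_force: [-0.5, 0.2, -1.8]
opening: 0.298
```

Emit:
step_arm(gripper=[0.9,0.9,0.9], linear=[[0,0.0015,0.0005],[0,0.002,0.0007],[0,0.002,0.0007]], delta_rot=[[0,0,0],[0,0,0],[0,0,0]])

```text
time: 34.17
eef_pos: [0.4655, 0.2876, 0.072]
tcp_rot: [0.818, -0.001, -0.001, -0.575]
contact_force: [-0.3, -0.4, -1.8]
opening: 0.303
```

Emit:
step_arm(gripper=[0.9,0.9,0.9], linear=[[0,0.0015,0.0005],[0,0.003,0.001],[0,0.003,0.001]], delta_rot=[[0,0,0],[0,0,0],[0,0,0]])

```text
time: 34.55
eef_pos: [0.4656, 0.2881, 0.0706]
tcp_rot: [0.817, -0.0, -0.002, -0.577]
contact_force: [-1.5, 0.4, 6.0]
opening: 0.297
```

Emit:
step_arm(gripper=[0.3,0.1,0,0,0,0,0,0,0], linear=[[0,0,0],[0,0,0],[0,0,0],[0,0,-0.02],[0,0,-0.05],[0,0,-0.1],[0,-0.05,-0.12],[0,-0.1,-0.13],[0,-0.1,-0.13]], delta_rot=[[0,0,0],[0,0,0],[0,0,0],[0,0,0],[0,0,0],[0,0,0],[0,0,0],[0,0,0],[0,0,0]])

```text
time: 35.67
eef_pos: [0.4679, 0.1987, 0.2106]
tcp_rot: [0.819, 0.001, 0.002, -0.574]
contact_force: [0.2, -0.4, -0.3]
opening: 0.497
```

```bash
python3 - <<'E'
from h import *
w=cam('wrist','w9.png'); t=cam('top')
p,r,s=st(); print(p.round(4),s['time'],s['opening'],np.round(s['contact_force'],1))
f=t['frame'][155:260,100:165]; m=((f.min(2)>110)).astype(np.uint8)
q,l,s,ce=cv2.connectedComponentsWithStats(m)
print([(s[i].tolist(),ce[i].round(1).tolist()) for i in range(1,q) if s[i,4]>15])
for x in (.467,.575): print('exp',proj(t,(x,.274,.05))-[100,155],proj(w,(x,.274,.1)),proj(w,(x,.274,.01)))
plan(((.45,.06,.25),tool(90,70)),((.505,.02,.15),tool(90,90)),((.505,.02,.022),tool(90,90)))
E
```

```text
[0.4658 0.1991 0.2067] 35.775 0.4952865808730702 [ 1.2 -0.7  0.1]
[([23, 31, 21, 17, 268], [34.1, 38.9]), ([40, 57, 13, 3, 26], [45.7, 57.9]), ([21, 67, 30, 17, 301], [32.3, 75.2])]
exp [29.56648272 73.51379504] [249.08515503 277.25086631] [248.94838728 330.66307503]
exp [31.65783847 36.44981738] [369.4204701 277.4935214] [349.92684546 330.79100981]
lin [-0.0159, 0.0067, -0.1455] rot [-50.1, 0.1, -0.2]
lin [0.0394, 0.1142, -0.1491] rot [-70.1, 0.1, -0.1]
lin [0.0399, 0.2346, -0.1055] rot [-70.1, 0.1, -0.1]
```

View pics/w9.png

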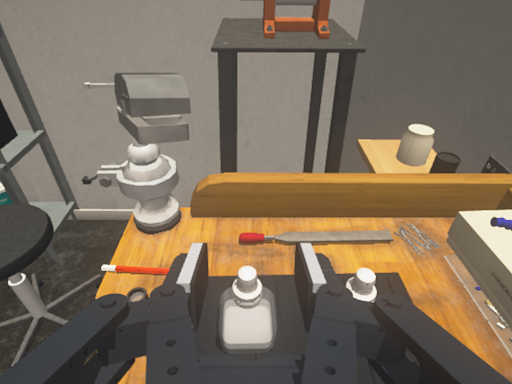

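Emit:
step_arm(gripper=[0,0,0,0,0,0,0,0,0,0,0], linear=[[-0.01,0,-0.05],[-0.016,0.006,-0.1],[-0.016,0.007,-0.145],[0,0.02,-0.18],[0.02,0.05,-0.22],[0.04,0.07,-0.249],[0.04,0.07,-0.249],[0.04,0.07,-0.249],[0.04,0.07,-0.249],[0.04,0.07,-0.249],[0.04,0.07,-0.249]], delta_rot=[[-10,0,0],[-20,0,0],[-30,0,0],[-40,0,0],[-50,0,0],[-60,0,0],[-70,0,0],[-70.1,0,-0.1],[-70.1,0,-0.1],[-70.1,0,-0.1],[-70.1,0,-0.1]])

```text
time: 37.15
eef_pos: [0.5057, -0.0594, 0.2251]
tcp_rot: [1.0, -0.0, -0.002, -0.001]
contact_force: [-0.2, 0.1, -0.0]
opening: 0.498
```

```bash
python3 - <<'E'
from h import *
c=cam('wrist','w10.png'); p,r,s=st()
import pickle; pickle.dump(c,open('w10.pkl','wb'))
print(p.round(4),r.as_matrix().round(3).tolist(),s['time'],s['opening'])
for q in [(.505,-.03,.042),(.505,.07,.042),(.374,-.096,.008),(.374,.136,.008),(.636,.136,.008),(.636,-.096,.008)]: print(proj(c,q).round())
E
```

```text
[ 0.5058 -0.0594  0.2253] [[1.0, -0.0, -0.003], [-0.0, -1.0, 0.001], [-0.003, -0.001, -1.0]] 37.2 0.4969205170503202
[251. 144.]
[251.  36.]
[140. 196.]
[115. -33.]
[387. -34.]
[362. 196.]
```

View pics/w10.png

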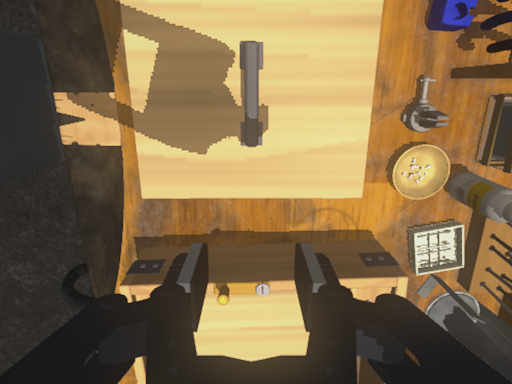

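Emit:
step_arm(gripper=[0,0,0,0,0,0,0,0.9,0.9,0.9,0.9,0.9], linear=[[0,-0.05,0.03],[0,-0.079,0.08],[0,-0.079,0.13],[0,-0.079,0.17],[0,-0.079,0.2],[0,-0.079,0.203],[0,-0.079,0.203],[0,-0.079,0.203],[0,-0.079,0.203],[0,-0.079,0.203],[0,-0.079,0.203],[0,-0.079,0.203]], delta_rot=[[0,0,0],[0,0,0],[0,0,0],[0,0,0],[0,0,0],[0,0,0],[0,0,0],[0,0,0],[0,0,0],[0,0,0],[0,0,0],[0,0,0]], grip_force=60)

```text
time: 38.7
eef_pos: [0.5066, 0.0201, 0.0243]
tcp_rot: [1.0, 0.0, -0.0, -0.0]
contact_force: [-1.2, 0.2, 7.2]
opening: 0.149
```

```bash
python3 - <<'E'
from h import *
p,r,s=st(); print(p.round(4),r.as_matrix().round(3).tolist(),s['time'],s['opening'],np.round(s['contact_force'],1))
T=E_('Z',1.95)*E_('X',180)
plan(((.505,.0197,.185),E_('X',180)),((.5204,-.2901,.185),T),((.5204,-.2901,.105),T),((.5204,-.2901,.0985),T))
E
```

```text
[0.5066 0.0201 0.0243] [[1.0, 0.001, -0.0], [0.001, -1.0, 0.0], [-0.0, -0.0, -1.0]] 38.7 0.14927783748497722 [-1.2  0.2  7.2]
lin [-0.0016, 0.0004, -0.1607] rot [-0.0, 0.0, 0.1]
lin [0.0135, 0.3102, -0.1608] rot [-0.0, 0.0, -1.9]
lin [0.0135, 0.3102, -0.0809] rot [-0.0, 0.0, -1.9]
lin [0.0135, 0.3102, -0.0744] rot [-0.0, 0.0, -1.9]
```

Emit:
step_arm(gripper=[0.9,0.9,0.9,0.9,0.9,0.9,0.9,0.9,0.9,0.9,0.9,0.9,0.9,0.9,0.9,0.9,0.9], linear=[[0,0,-0.05],[0,0,-0.1],[0,0,-0.15],[0,0.03,-0.165],[0.004,0.08,-0.165],[0.008,0.13,-0.165],[0.012,0.18,-0.165],[0.014,0.23,-0.165],[0.014,0.27,-0.165],[0.014,0.3,-0.165],[0.014,0.31,-0.165],[0.014,0.31,-0.165],[0.014,0.31,-0.14],[0.014,0.31,-0.115],[0.014,0.31,-0.1],[0.014,0.31,-0.094],[0.014,0.31,-0.094]], delta_rot=[[0,0,0],[0,0,0],[0,0,0],[0,0,0],[0,0,-1],[0,0,-1.9],[0,0,-1.9],[0,0,-1.9],[0,0,-1.9],[0,0,-1.9],[0,0,-1.9],[0,0,-1.9],[0,0,-1.9],[0,0,-1.9],[0,0,-1.9],[0,0,-1.9],[0,0,-1.9]])

```text
time: 40.83
eef_pos: [0.52, -0.2894, 0.1163]
tcp_rot: [1.0, 0.017, -0.001, -0.001]
contact_force: [1.1, -0.3, -2.4]
opening: 0.146
```

```bash
python3 - <<'E'
from h import *
p,r,s=st(); print(p.round(4),r.as_matrix().round(3).tolist(),s['time'],s['opening'],np.round(s['contact_force'],1))
E
```

```text
[ 0.52   -0.2894  0.1163] [[0.999, 0.034, -0.003], [0.034, -0.999, 0.001], [-0.003, -0.001, -1.0]] 40.825 0.14626573458802153 [ 1.1 -0.3 -2.4]
```

Emit:
step_arm(gripper=[0.9,0.9,0.9,0.9,0.9,0.9], linear=[[0,0.0005,0.004],[0,0.0005,0.008],[0,0.0005,0.011],[0,0.0005,0.013],[0,0.0005,0.015],[0,0.0005,0.015]], delta_rot=[[0,0,0],[0,0,0],[0,0,0],[0,0,0],[0,0,0],[0,0,0]])

```text
time: 41.58
eef_pos: [0.5199, -0.2904, 0.1023]
tcp_rot: [1.0, 0.017, -0.001, -0.0]
contact_force: [-2.1, 1.8, 4.9]
opening: 0.147
```

Emit:
step_arm(gripper=[0,0,0,0,0,0,0,0,0,0,0,0,0,0,0], linear=[[0,0,-0.001],[0,0,-0.002],[0,0,-0.002],[0,0,-0.05],[0,0,-0.1],[-0.01,0.03,-0.1],[-0.02,0.06,-0.1],[-0.025,0.09,-0.1],[-0.03,0.11,-0.1],[-0.037,0.131,-0.1],[-0.037,0.131,-0.1],[-0.037,0.131,-0.1],[-0.037,0.131,-0.1],[-0.037,0.131,-0.1],[-0.037,0.131,-0.1]], delta_rot=[[0,0,0],[0,0,0],[0,0,0],[0,0,0],[0,0,-10],[0,0,-20],[0,0,-30],[0,0,-40],[0,0,-50],[0,0,-60],[0,0,-70],[0,0,-80],[0,0,-88],[0,0,-88],[0,0,-88]])

```text
time: 43.45
eef_pos: [0.4875, -0.4225, 0.2009]
tcp_rot: [0.708, 0.706, -0.001, -0.001]
contact_force: [-0.4, -0.4, 0.1]
opening: 0.499
```

```bash
python3 - <<'E'
from h import *
c=cam('wrist'); t=cam('top')
p,r,s=st(); print(p.round(4),r.as_matrix().round(3).tolist(),s['time'],s['opening'],np.round(s['contact_force'],1))
a=cv2.resize(t['frame'][145:275,265:395,::-1],(400,400),interpolation=cv2.INTER_CUBIC); b=cv2.resize(c['frame'][:,:,::-1],(400,300))
im=np.zeros((400,800,3),np.uint8); im[:,:400]=a; im[:300,400:]=b; cv2.imwrite('pics/m2.png',im)
print(proj(c,(.4877,-.4228,.108)))
T=E_('Z',90)*E_('X',180)
plan(((.4877,-.4228,.2),T),((.4877,-.4228,.106),T))
E
```

```text
[ 0.4875 -0.4225  0.201 ] [[0.002, 1.0, -0.003], [1.0, -0.002, 0.001], [0.001, -0.003, -1.0]] 43.55 0.4996663518962213 [-0.9 -0.7 -0.1]
[249.08548834 198.60646486]
lin [-0.0003, 0.0002, 0.001] rot [-0.2, -0.1, -0.1]
lin [-0.0004, 0.0005, 0.095] rot [-0.2, -0.1, -0.1]
```

View pics/m2.png

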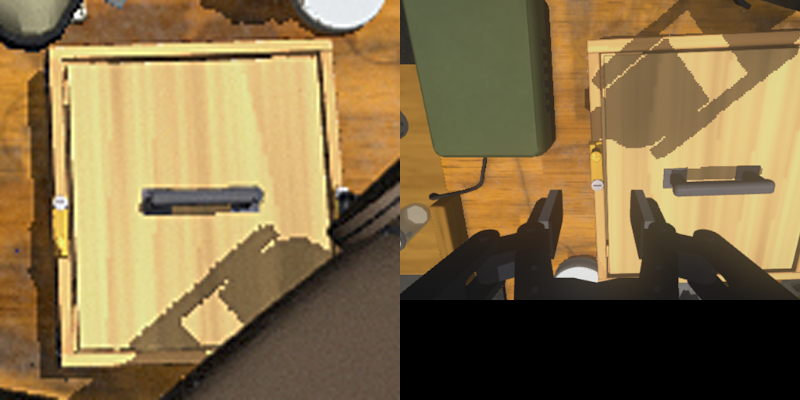

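Emit:
step_arm(gripper=[0,0,0,0.9,0.9,0.9,0.9,0.9,0.9,0.9,0.9,0.9,0.9,0.9,0.9,0.9,0.9,0.9], linear=[[0,0,0.05],[0,0,0.094],[0,0,0.094],[0,0,0.094],[0,0,0.094],[0,0,0.094],[0,0,0.094],[0,0,0.094],[0.0065,0.0005,0.093],[0.013,0.002,0.093],[0.019,0.0045,0.093],[0.025,0.008,0.093],[0.0295,0.0125,0.093],[0.0335,0.0175,0.093],[0.037,0.0235,0.093],[0.039,0.03,0.093],[0.0395,0.035,0.093],[0.0395,0.035,0.093]], delta_rot=[[0,0,0],[0,0,0],[0,0,0],[0,0,0],[0,0,0],[0,0,0],[0,0,0],[0,0,0],[0,0,10],[0,0,20],[0,0,30],[0,0,40],[0,0,50],[0,0,60],[0,0,70],[0,0,80],[0,0,88],[0,0,88]], grip_force=20)

```text
time: 45.8
eef_pos: [0.5237, -0.3839, 0.111]
tcp_rot: [1.0, 0.017, 0.0, 0.001]
contact_force: [0.8, 0.5, 6.7]
opening: 0.053
```

```bash
python3 - <<'E'
from h import *
p,r,s=st(); print(p.round(4),r.as_matrix().round(3).tolist(),s['time'],s['opening'],np.round(s['contact_force'],1))
T=E_('Z',-88)*E_('X',180)
plan(((.4765,-.1672,.2),T),((.4765,-.1672,.107),T))
E
```

```text
[ 0.5237 -0.3839  0.111 ] [[0.999, 0.035, 0.001], [0.035, -0.999, -0.002], [0.0, 0.002, -1.0]] 45.8 0.052860754437655116 [0.8 0.5 6.7]
lin [-0.0396, -0.218, -0.0895] rot [0.1, -0.1, 90.0]
lin [-0.0396, -0.2182, 0.0035] rot [0.1, -0.1, 90.0]
```

Emit:
step_arm(gripper=[0,0,0,0,0,0,0,0,0,0,0,0,0,0,0], linear=[[0,0,0],[0,0,0],[0,0,-0.05],[0,0,-0.09],[0,-0.04,-0.09],[-0.01,-0.08,-0.09],[-0.02,-0.12,-0.09],[-0.03,-0.16,-0.09],[-0.038,-0.2,-0.09],[-0.038,-0.217,-0.09],[-0.038,-0.217,-0.09],[-0.038,-0.217,-0.09],[-0.038,-0.217,-0.09],[-0.038,-0.217,-0.09],[-0.038,-0.217,-0.09]], delta_rot=[[0,0,0],[0,0,0],[0,0,0],[0,0,10],[0,0,20],[0,0,30],[0,0,40],[0,0,50],[0,0,60],[0,0,70],[0,0,80],[0,0,90],[0,0,90],[0,0,90],[0,0,90]])

```text
time: 47.68
eef_pos: [0.477, -0.1674, 0.1981]
tcp_rot: [0.719, -0.695, -0.002, 0.001]
contact_force: [-0.2, 0.1, 0.5]
opening: 0.5
```

```bash
python3 - <<'E'
from h import *
c=cam('wrist'); t=cam('top')
p,r,s=st(); print(p.round(4),r.as_matrix().round(3).tolist(),s['time'],s['opening'],np.round(s['contact_force'],1))
a=cv2.resize(t['frame'][145:275,265:395,::-1],(400,400),interpolation=cv2.INTER_CUBIC); b=cv2.resize(c['frame'][:,:,::-1],(400,300))
im=np.zeros((400,800,3),np.uint8); im[:,:400]=a; im[:300,400:]=b; cv2.imwrite('pics/m3.png',im)
E
```

```text
[ 0.4771 -0.1675  0.1983] [[0.035, -0.999, -0.003], [-0.999, -0.035, 0.001], [-0.001, 0.003, -1.0]] 47.775 0.5003361978405202 [ 0.6 -0.3 -0.5]
```

View pics/m3.png

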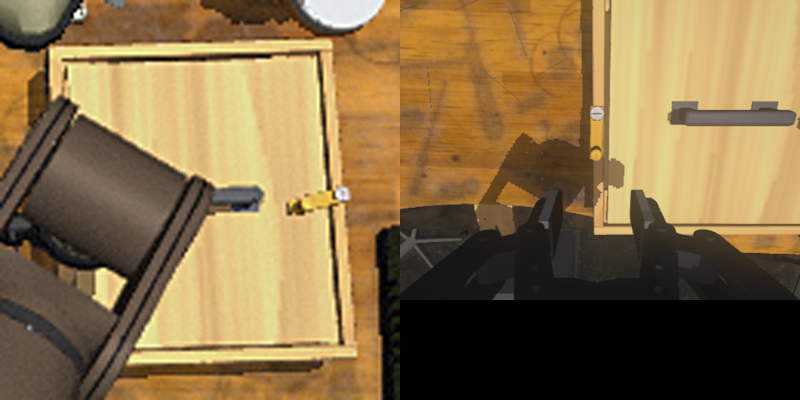

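Emit:
step_arm(gripper=[0,0,0,0.9,0.9,0.9,0.9,0.9,0.9,0.9,0.9,0.9,0.9,0.9,0.9,0.9,0.9,0.9], linear=[[0,0,0.05],[0,0,0.092],[0,0,0.092],[0,0,0.092],[0,0,0.092],[0,0,0.092],[0,0,0.092],[0,0,0.092],[0.0065,0,0.091],[0.013,-0.0015,0.091],[0.0195,-0.0035,0.091],[0.025,-0.007,0.091],[0.03,-0.0115,0.091],[0.0345,-0.0165,0.091],[0.0375,-0.022,0.091],[0.04,-0.0285,0.091],[0.041,-0.0335,0.091],[0.041,-0.0335,0.091]], delta_rot=[[0,0,0],[0,0,0],[0,0,0],[0,0,0],[0,0,0],[0,0,0],[0,0,0],[0,0,0],[0,0,-10],[0,0,-20],[0,0,-30],[0,0,-40],[0,0,-50],[0,0,-60],[0,0,-70],[0,0,-80],[0,0,-88],[0,0,-88]])

```text
time: 50.02
eef_pos: [0.5134, -0.2051, 0.1085]
tcp_rot: [1.0, -0.001, 0.0, -0.003]
contact_force: [1.9, 6.8, 4.9]
opening: 0.083
```

Emit:
step_arm(gripper=[0,0,0,0,0,0,0,0,0,0,0], linear=[[0,0,0],[0,0,0],[0,0,-0.05],[0,0,-0.1],[-0.02,-0.03,-0.12],[-0.03,-0.08,-0.12],[-0.03,-0.13,-0.12],[-0.03,-0.18,-0.12],[-0.03,-0.22,-0.12],[-0.03,-0.22,-0.12],[-0.03,-0.22,-0.12]], delta_rot=[[0,0,0],[0,0,0],[0,0,0],[0,0,0],[0,0,0],[0,0,0],[0,0,0],[0,0,0],[0,0,0],[0,0,0],[0,0,0]])

```text
time: 51.4
eef_pos: [0.4823, 0.0122, 0.2274]
tcp_rot: [1.0, -0.0, -0.002, -0.0]
contact_force: [-1.1, -0.8, 0.7]
opening: 0.5
```

```bash
python3 - <<'E'
from h import *
t=cam('top'); p,r,s=st(); print(p.round(4),s['time'],s['opening'],np.round(s['contact_force'],1))
cv2.imwrite('pics/f1.png',cv2.resize(t['frame'][140:280,95:395,::-1],(795,371),interpolation=cv2.INTER_CUBIC))
E
```

```text
[0.4823 0.0118 0.2274] 51.45 0.49618837142700783 [-0.1 -1.2 -0.7]
```

View pics/f1.png

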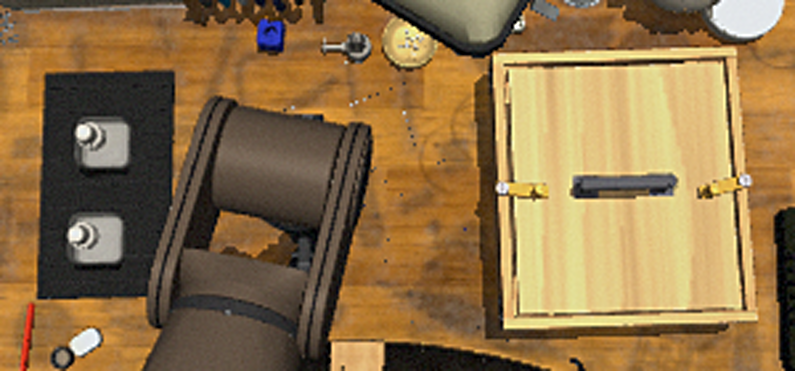

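The picture shows both bottles upright on the mat at about (100,142) and (97,238). The cover is seated, and both tabs point inward at about (525,188) and (722,188). The arm touches nothing, so I'm handing in.

```bash
python3 -c "
from plant import ctrl
print(ctrl.sign_off())"
```

```text
the job is handed in; nothing more can be done
None
```

The job is done and handed in at about 51 s. Only `bottle_b` and `bottle_c` were in the crate. I turned both tabs aside, laid the cover on the bench, and drew each bottle out of its corner by the head. Both were stood upright on the mat, and I refitted the cover and turned both tabs back over it.

The last top picture shows both bottles upright well inside the mat, the cover seated and both tabs pointing inward. The gripper is open and clear of everything. On refitting, the cover stopped at the tool height I had worked out for it seated. I did not measure the final tab angles, only judged them by eye as close to square. The dish, clamp and wax block look undisturbed, though I did not measure them.

- **Weak grip on the right tab:** when turning it back, the fingers read narrower (0.05) than on the other tab turns (0.08 to 0.09), so the stud may have been held only lightly. A picture afterwards showed it fully turned.
- **Picture budget:** I viewed 20 pictures, six over the 14 allowed. The extras were checks on the second bottle, the cover and the tabs.

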